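# Show that sprung ring tweezers close to the gauge gap

## Robot

A 6-joint arm with a two-finger parallel gripper is mounted at the origin on the work surface. World frame = base frame: x ahead of the robot, y to its left, z up, the work surface at z = 0. Lengths are in m, angles in degrees, forces in N, time in s.
With the tool pointing down it reaches from about 0.25 to 0.85 m from the base axis. Payload 12.5 kg.
Tool frame: the origin (TCP) lies midway between the tips of the shut fingers; the grasp point (between the pads) lies 19 mm behind it; z points along the fingers, x is the direction in which the jaws open and shut, and the axes are right-handed (so a half turn about z gives the same grasp; the last joint's range is limited). The gripper opens to 93 mm and grips with 3 to 60 N. Pads are 15 mm wide; open, the fingers measure 128 mm over their backs; the gripper's body (75 mm by 188 mm) begins 65 mm behind the grasp point.
Start: joints at [65.512, 20.094, 94.641, -0, 65.266, -4.847], TCP at [0.185, 0.518, 0.219] pointing down, gripper open.
Joint ranges: [-157.81, 157.81], [-45, 120.19], [0.68, 151.7], [-89.99, 269.99], [4.06, 180], [-164.3, 164.3]. Speed limits (degrees/s): [127.2, 127.2, 159.86, 180, 180, 180].

## Interface

Orientations are given as [roll, pitch, yaw] about the fixed x, y, z axes, in that order (R = Rz(yaw) Ry(pitch) Rx(roll)).
In Python, from cell import arm gives the robot as it stands.
- The arm moves only by the tool jog_arm, never from a script. Its arguments are lists of equal length, an entry for each row: "fingers": the opening, from 0 (shut) to 1 (fully open); "travel": the shift along the tool's x, y, z in units of 800 mm (1.0 is 800 mm), a list of three; "turn": the turn about the tool's z in units of 90 degrees (1.0 is 90 degrees). In form: {"fingers": [fingers, ...], "travel": [[x, y, z], ...], "turn": [turn, ...]}. A call has 1 to 5 rows; each row is the pose to reach, as a shift and turn from the pose commanded when the call began, along the tool's axes at that moment; what a row does not reach only later rows make up. A row lasts 1/10 s, in which the tool goes at most 50 mm and 8.59 degrees, less where a joint would pass 70% of its speed; a pose out of reach is approached as far as the arm can. A call with a number of a shift or a turn outside -1 to 1 is refused whole. A call with a gripper value outside its range is refused whole. The fingers move at their own pace and stop on an object; "grip_force" is the grip in N (left out, the last holds). Time passes only in rows, so rows that repeat a pose let the fingers close. It gives the time, the measured TCP pose, the force and the opening at its end, in the units of the state.
- arm.observe(): the state, without advancing time (a new reading comes with each control period).
- arm.get_image(name): name is "scene" or "top" or "wrist"; returns (picture, depth): 400x640x3 uint8, blue, green, red; 400x640 float32, m along the optical axis (not along the pixel's ray), 0 where there is no reading.
- arm.calibration(name): a dict with "camera_matrix" (3x3 intrinsics, pixels), "rvec" (rotation vector, rad) and "tvec" (3), from world to camera coordinates, as OpenCV has them; the wrist camera has in their place "T_tool_cam" (4x4, takes a point from camera to tool coordinates, whose origin is the TCP and whose axes are the tool frame's). Camera axes: x right, y down, z forward; pixel columns grow to the right and rows downward; lengths in m; the calibration is good to about 2 mm. A picture is of the moment at which its call begins: read the wrist's pose just before it. calibration takes no time and is no camera call.
- arm.close_job(): hands the job in, once; it reports no verdict.
The state is a dict: "clock": time; "qpos": joint angles; "dq": joint speeds; "joint_efforts": joint torques, N m; "eef_pos": TCP position; "orientation": TCP orientation; "ft_force": force on the tool from outside, world axes, zero at the start; "ft_torque": the same for the moment, N m; "width": opening from 0.0 (shut) to 1.0 (fully open).
Only numpy, scipy, OpenCV 4.12 (cv2) and the standard library are available. Lean on these libraries where they do the work, as an engineer would, in place of code of your own. Each camera call takes 0.05 s, during which the arm holds its last target.

## Task

A buyer at the parts stall wants to see that the big sprung tweezers close to the gap set on the gap gauge. Pick the tweezers up off their wooden rest, squeeze them until their two tips are as far apart as the two ribs on the gauge, and hold them steady with one tip straight above each rib, just clear of it (within a centimetre, not touching). Finish while still holding them there: do not let go, do not shift the gauge's sliding block, and leave the piston, the instrument and the jar where they stand.

Things in the scene. Friction and masses are not known exactly. Their poses are not given: they have to be found in the camera images.
- tweezers_grip (a point): Large steel sprung tweezers lying on edge on the rest: two arms side by side that squeeze together horizontally. This point is midway between the two ribbed grip pads on the arms' outsides (each 30 mm long along x, 16 mm high), half-way up, 38 mm above the table. x runs from the bow (spring end, 123 mm behind) to the tips, y left across the arms, z up. The tips are 80 mm ahead of it and 20 mm below.
- tip_left (a point): End (lowest point) of the left arm's tip, a 4 mm round steel point turned down at the front. Untouched, the tweezers measure 46 mm over the pads and the tips are 56 mm apart between centres. Both arms pivot alike 110 mm behind the grip point, so tip spacing in mm = 56 - 1.73 x (46 - width over the pads): 33 mm over the pads gives about 34 mm at the tips, 25 mm gives 20 mm.
- tip_right (a point): End of the right arm's tip, likewise. Squeezed at the pads, the spring pushes back on each finger with about 7 N at 34 mm and 12 N at 20 mm tip spacing; let go, it opens again.
- tweezers: The tweezers as a whole, 205 mm long, about 70 g, balanced close to the grip point. The origin lies midway between the arms at the level of their lower edges, 20 mm behind the grip point and 8 mm lower; axes as for the grip point.
- rest: Fixed wooden rest: board 190 x 84 x 6 mm, origin under its centre, with two cross bars (14 mm wide along x, 84 mm along y, tops 30 mm above the table) at x = -70 and +68 mm in its frame. The tweezers lie across the bars, along its x within a few mm and degrees; between the bars it is open down to the board.
- rib_fixed (a point): Centre of the top face of the gauge's fixed rib, 30 mm above the table. The ribs are dark steel, 30 mm long along x, 6 mm wide (y), 4 mm high, each on top of an aluminium block (36 x 14 x 14 mm). Axes are the gauge's: x along the ribs, roughly away from the robot, y from the fixed to the sliding rib, z up.
- rib_sliding (a point): The centre of the top face of the sliding block's rib, 30 mm above the table; the same axes. The block sits with friction and must not be shifted.
- gauge_slide (a joint): How far the sliding block is set out, in m: the spacing of the two ribs' centre lines is 20 mm plus this value (0 to 14 mm at the start).
- gauge: Gap gauge: a fixed steel rail (30 x 130 x 12 mm, long side along y) that carries the fixed and the sliding block; origin under the rail's centre, on the table. The fixed rib is at y = -14 mm, the sliding rib at y = +6 mm plus the slide's value. Nothing stands on its near (-x) side.
- piston_center (a point): Loose aluminium piston, upright, 58 mm diameter, 62 mm tall: its centre. Bystander.
- instrument_center (a point): Loose round dial instrument lying face up, 82 mm diameter, 55 mm tall: its centre. Bystander.
- tin_center (a point): Loose closed glass jar with a paper label and steel cap, 64 mm diameter, 75 mm tall: its centre. Bystander.

How it is judged:
By the outcome, as a careful person would: the job done as asked, in the order asked, and still so for the second after the job is handed in, while the arm keeps its last pose, push and grip.
It also fails if it takes over 38 s, if anything falls off the work surface, if the arm or the gripper's body presses on something with over 40 N, if the wrist force passes 120 N, or if a joint passes its speed limit or range.

## Working session

There is one attempt and no reset: what is moved stays moved. The work goes in short steps, Python scripts to look and compute and a tool call to move; the robot and the scene stay as the last step left them, time stands still between calls to the robot, and variables do not carry over. Pictures are saved under pics/ and viewed, and the job is handed in when it is done.

Besides the shell and the picture viewer there is one more tool, called in YAML: its name, and indented under it one key for each argument. jog_arm: Moves the arm, as the interface text tells. Its arguments: {"type":"object","properties":{"fingers":{"type":"array","items":{"type":"number"}},"travel":{"type":"array","items":{"type":"array","items":{"type":"number","minimum":-1,"maximum":1}}},"turn":{"type":"array","items":{"type":"number","minimum":-1,"maximum":1}},"grip_force":{"type":"number"}},"required":["fingers","travel","turn"]}

```bash
ls; mkdir -p pics
python3 - <<'E'
from cell import arm
import cv2,numpy as np
print(arm.observe())
for n in("scene","top","wrist"):
    im,d=arm.get_image(n); cv2.imwrite(f"pics/{n}0.png",im); np.savez(f"pics/{n}0.npz",im=im,d=d)
    print(n,{k:np.round(v,4).tolist() for k,v in arm.calibration(n).items()})
E
```

```text
pics
{'clock': 0.0, 'qpos': array([ 6.55143845e+01,  2.01253509e+01,  9.46780732e+01, -2.41012932e-03,
        6.52645142e+01, -4.84591105e+00]), 'dq': array([ 0.0029036 , -0.0021612 , -0.03722196,  0.01478379,  0.02685916,
        0.11507531]), 'joint_efforts': array([-2.98812032e-03, -4.97314918e+01, -2.85247904e+01,  6.98761060e-02,
        2.57641595e-02, -7.21962761e-05]), 'eef_pos': array([0.18468519, 0.51769173, 0.21808429]), 'orientation': array([-1.79996441e+02,  6.78802773e-02,  7.03613074e+01]), 'ft_force': array([ 0.16296602,  0.30076465, -0.53893302]), 'ft_torque': array([ 0.02585482, -0.07172531,  0.00738229]), 'width': 1.0005606023012146}
scene {'camera_matrix': [[409.3249, 0.0, 320.6057], [0.0, 409.3249, 199.6486], [0.0, 0.0, 1.0]], 'rvec': [0.7354, 2.5878, -1.1129], 'tvec': [0.5394, -0.1866, 1.306]}
top {'camera_matrix': [[434.23, 0.0, 321.0008], [0.0, 434.23, 194.5876], [0.0, 0.0, 1.0]], 'rvec': [2.1728, -2.1778, 0.0674], 'tvec': [0.0193, 0.6256, 1.1113]}
wrist {'camera_matrix': [[330.4267, 0.0, 319.1008], [0.0, 330.4267, 197.2525], [0.0, 0.0, 1.0]], 'T_tool_cam': [[1.0, -0.0001, -0.0002, 0.0005], [0.0002, 0.9539, 0.3, -0.083], [0.0002, -0.3, 0.9539, -0.166], [0.0, 0.0, 0.0, 1.0]]}
```

View pics/top0.png

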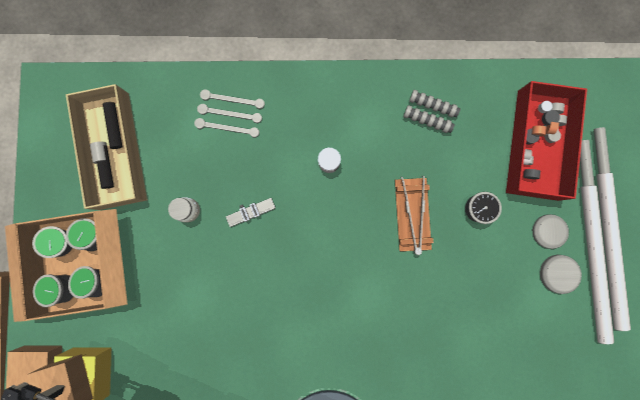

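View pics/scene0.png

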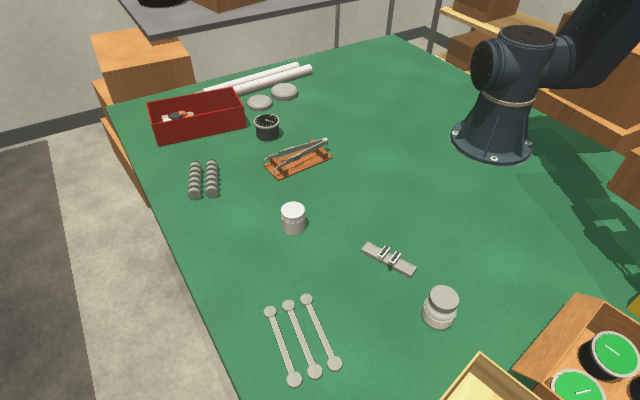

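View pics/wrist0.png

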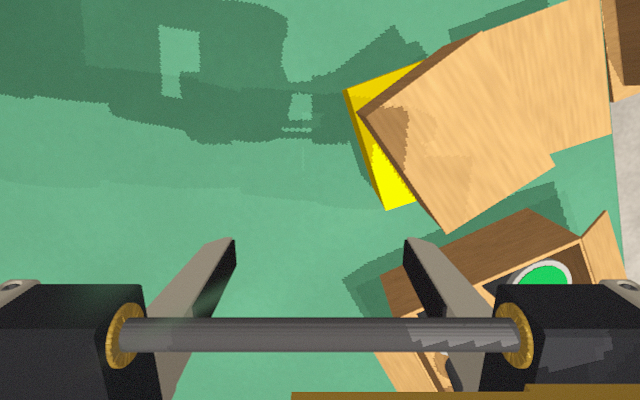

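The top view shows the tweezers on the rest near (413,215), with the bow at (418,250) and the tips near the top. The gauge is near (250,212). I'll zoom in on both.

```bash
cat > h.py <<'E'
import cv2,numpy as np
from cell import arm
def cal(n):
    c=arm.calibration(n); R=cv2.Rodrigues(np.array(c["rvec"],float))[0]; return np.array(c["camera_matrix"],float),R,np.array(c["tvec"],float).ravel()
def ray(n,uv,z):
    K,R,t=cal(n); d=R.T@np.linalg.solve(K,[uv[0],uv[1],1]); o=-R.T@t
    return o+d*(z-o[2])/d[2]
def proj(n,p):
    K,R,t=cal(n); q=K@(R@np.array(p,float)+t); return q[:2]/q[2]
def pose_T(s):
    from scipy.spatial.transform import Rotation as Ro
    T=np.eye(4);T[:3,:3]=Ro.from_euler('xyz',s["orientation"],degrees=True).as_matrix();T[:3,3]=s["eef_pos"];return T
def wray(s,uv,z):
    c=arm.calibration("wrist");T=pose_T(s)@np.array(c["T_tool_cam"]);d=T[:3,:3]@np.linalg.solve(np.array(c["camera_matrix"]),[uv[0],uv[1],1]);o=T[:3,3]
    return o+d*(z-o[2])/d[2]
def wproj(s,p):
    c=arm.calibration("wrist");T=np.linalg.inv(pose_T(s)@np.array(c["T_tool_cam"]));q=np.array(c["camera_matrix"])@(T[:3,:3]@np.array(p)+T[:3,3]);return q[:2]/q[2]
E
python3 - <<'E'
from h import *
im=np.load("pics/top0.npz")["im"]
a=cv2.resize(im[170:260,380:450],None,fx=6,fy=6,interpolation=cv2.INTER_CUBIC)
b=cv2.resize(im[190:235,220:280],None,fx=6,fy=6,interpolation=cv2.INTER_CUBIC)
o=np.zeros((540,790,3),np.uint8);o[:540,:420]=a;o[:270,425:785]=b
cv2.imwrite("pics/z1.png",o)
for uv,z in(((418,250),.045),((405,180),.035),((423,180),.035),((227,219),.012),((273,206),.012),((250,212),.03)):print(uv,ray("top",uv,z).round(4))
E
```

```text
(418, 250) [ 0.4825 -0.2279  0.045 ]
(405, 180) [ 0.662  -0.1998  0.035 ]
(423, 180) [ 0.6619 -0.2463  0.035 ]
(227, 219) [0.5626 0.2664 0.012 ]
(273, 206) [0.5967 0.1449 0.012 ]
(250, 212) [0.5803 0.2025 0.03  ]
```

View pics/z1.png

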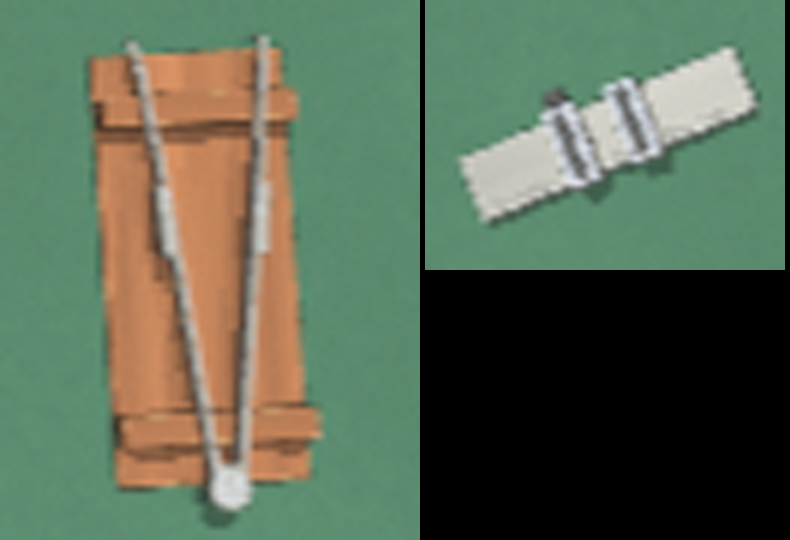

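```bash
cat >> h.py <<'E'
def goto(p,yaw):
    s=arm.observe();T=pose_T(s);d=T[:3,:3].T@(np.array(p)-T[:3,3])
    dy=(yaw-s["orientation"][2]+180)%360-180
    print("t",round(s["clock"],2),"pos",s["eef_pos"].round(4),"rpy",s["orientation"].round(2),"w",round(s["width"]*93,2),"F",s["ft_force"].round(2))
    print("travel",(d/.8).round(4),"turn",round(-dy/90,4))
E
python3 - <<'E'
from h import *
goto([.57,.195,.2],-74.3)
# top: ribs and pads
for uv,z in(((244.5,214.2),.03),((254.2,210),.03),((407.8,206.7),.046),((423.7,206.2),.046)):print(uv,ray("top",uv,z).round(4))
E
```

```text
t 0.15 pos [0.1847 0.5178 0.2182] rpy [-1.800e+02  5.000e-02  7.036e+01] w 92.81 F [-0.27  0.04 -0.19]
travel [-0.2181  0.5892  0.023 ] turn 1.6073
(244.5, 214.2) [0.5746 0.2167 0.03  ]
(254.2, 210) [0.5855 0.1916 0.03  ]
(407.8, 206.7) [ 0.5923 -0.2039  0.046 ]
(423.7, 206.2) [ 0.5935 -0.2443  0.046 ]
```

jog_arm:
  fingers: [1,1,1,1,1]
  travel:
    - [-0.02,0.055,0]
    - [-0.04,0.11,0]
    - [-0.06,0.165,0]
    - [-0.08,0.22,0]
    - [-0.1,0.275,0]
  turn: [0.09,0.18,0.27,0.36,0.45]

```text
clock: 0.65
eef_pos: [0.3663, 0.3673, 0.2186]
orientation: [-180.0, 0.0, 29.5]
ft_force: [-0.7, 0.3, -0.1]
width: 1.001
```

```bash
python3 -c "
from h import *
goto([.57,.195,.2],-74.3)"
```

```text
t 0.65 pos [0.3663 0.3673 0.2186] rpy [-180.      0.     29.53] w 93.05 F [-0.7   0.27 -0.11]
travel [0.1154 0.3129 0.0232] turn 1.1537
```

jog_arm:
  fingers: [1,1,1,1,1]
  travel:
    - [0.02,0.054,0.004]
    - [0.04,0.108,0.008]
    - [0.06,0.162,0.012]
    - [0.08,0.216,0.016]
    - [0.1,0.27,0.02]
  turn: [0.09,0.18,0.27,0.36,0.45]

```text
clock: 1.15
eef_pos: [0.5433, 0.2197, 0.2024]
orientation: [180.0, 0.0, -11.0]
ft_force: [0.0, -0.2, 0.9]
width: 1.001
```

```bash
python3 -c "
from h import *
goto([.57,.195,.2],-74.3)"
```

```text
t 1.15 pos [0.5433 0.2197 0.2024] rpy [ 1.800e+02  1.000e-02 -1.099e+01] w 93.12 F [ 0.03 -0.22  0.88]
travel [0.0387 0.0239 0.003 ] turn 0.7035
```

jog_arm:
  fingers: [1,1,1,1,1]
  travel:
    - [0.01,0.005,0]
    - [0.02,0.01,0]
    - [0.03,0.015,0]
    - [0.038,0.02,0]
    - [0.038,0.024,0.003]
  turn: [0.095,0.19,0.28,0.37,0.46]

```text
clock: 1.65
eef_pos: [0.569, 0.1963, 0.2001]
orientation: [-180.0, -0.0, -52.4]
ft_force: [-0.4, 0.5, 0.1]
width: 0.996
```

jog_arm:
  fingers: [1,1,1,1]
  travel:
    - [0,0,0.01]
    - [0,0,0.02]
    - [0,0,0.03]
    - [0,0,0.03]
  turn: [0.09,0.18,0.24,0.24]

```text
clock: 2.05
eef_pos: [0.5678, 0.1965, 0.175]
orientation: [179.9, 0.0, -73.7]
ft_force: [0.3, 0.2, -0.6]
width: 1.004
```

```bash
python3 -c "
from h import *
import pickle
goto([.57,.195,.2],-74.3)
s=arm.observe();im,d=arm.get_image('wrist');pickle.dump((s,im,d),open('pics/w1.pkl','wb'));cv2.imwrite('pics/w1.png',im)
print([wproj(s,p).round(1) for p in ((.5746,.2167,.03),(.5855,.1916,.03))])"
```

```text
t 2.05 pos [0.5678 0.1965 0.175 ] rpy [179.87   0.   -73.72] w 93.37 F [ 0.35  0.2  -0.58]
travel [ 0.0026 -0.0021 -0.0312] turn 0.0065
[array([300.7, 172.4]), array([328.9, 168.9])]
```

View pics/w1.png

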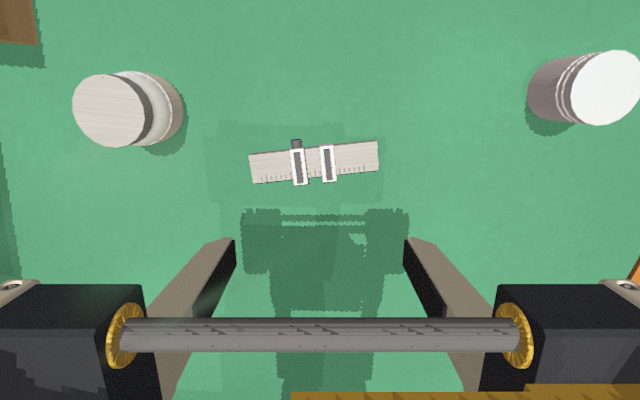

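The wrist view shows the ribs near (299,167) and (328,163), with the sliding block (with knob) on the left. I'll measure their centres with masks.

```bash
cat > rib.py <<'E'
from h import *
import pickle,sys
def ribs(s,im,box,thr=110,z=.03,out=None):
    x0,y0,x1,y1=box;c=im[y0:y1,x0:x1];k=4
    g=cv2.resize(cv2.cvtColor(c,cv2.COLOR_BGR2GRAY),None,fx=k,fy=k,interpolation=cv2.INTER_CUBIC)
    hsv=cv2.cvtColor(cv2.resize(c,None,fx=k,fy=k,interpolation=cv2.INTER_CUBIC),cv2.COLOR_BGR2HSV)
    m=((g<thr)&(hsv[...,1]<70)).astype(np.uint8)
    if out: cv2.imwrite(out,np.hstack([cv2.cvtColor(g,cv2.COLOR_GRAY2BGR),cv2.cvtColor(m*255,cv2.COLOR_GRAY2BGR)]))
    cs,_=cv2.findContours(m,cv2.RETR_EXTERNAL,cv2.CHAIN_APPROX_NONE);r=[]
    for q in cs:
        if cv2.contourArea(q)<150: continue
        (cx,cy),(w,h),a=cv2.minAreaRect(q)
        uv=((cx+.5)/k-.5+x0,(cy+.5)/k-.5+y0)
        b=cv2.boxPoints(((cx,cy),(w,h),a));b=[wray(s,((u+.5)/k-.5+x0,(v+.5)/k-.5+y0),z) for u,v in b]
        e=[b[1]-b[0],b[2]-b[1]];e.sort(key=np.linalg.norm)
        L=e[1]*np.sign(e[1][0]);r.append((uv,wray(s,uv,z)))
        print("uv",np.round(uv,1),"P",r[-1][1].round(4),"size",[round(np.linalg.norm(v)*1e3,1) for v in e],"yaw",round(np.degrees(np.arctan2(L[1],L[0])),1))
    return r
E
python3 - <<'E'
from rib import *
s,im,d=pickle.load(open('pics/w1.pkl','rb'))
ribs(s,im,(240,130,390,195),out='pics/r1.png')
# rail orientation
x0,y0=235,125;c=im[125:200,235:395];hsv=cv2.cvtColor(c,cv2.COLOR_BGR2HSV)
m=(hsv[...,1]<60).astype(np.uint8);cs,_=cv2.findContours(m,cv2.RETR_EXTERNAL,cv2.CHAIN_APPROX_NONE);q=max(cs,key=cv2.contourArea)
b=cv2.boxPoints(cv2.minAreaRect(q))+[x0,y0];b=np.array([wray(s,p,.012) for p in b]);print(b.round(4),np.degrees(np.arctan2(*(b[1]-b[0])[:2])),np.degrees(np.arctan2(*(b[2]-b[1])[:2])))
print(d[160:172,299],)
E
```

```text
uv [296. 143.] P [0.6006 0.2283 0.03  ] size [np.float64(8.4), np.float64(9.8)] yaw -65.7
[[0.5883 0.2754 0.012 ]
 [0.6243 0.152  0.012 ]
 [0.5797 0.1364 0.012 ]
 [0.5422 0.2651 0.012 ]] 163.732312108048 -109.34295295404125
[0.31309852 0.3159903  0.3139815  0.31654507 0.3158898  0.3163688
 0.3160174  0.3174635  0.31648248 0.31743264 0.31712848 0.3172076 ]
```

View pics/r1.png

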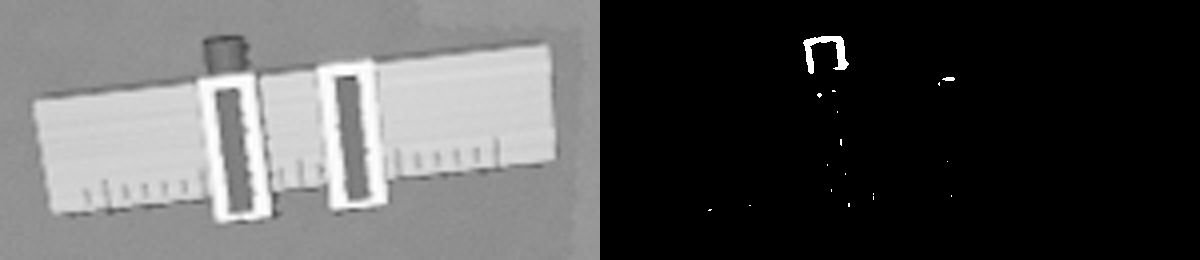

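```bash
python3 - <<'E'
from rib import *
s,im,d=pickle.load(open('pics/w1.pkl','rb'))
print(im[167,290:335].tolist())
E
sed -i 's/m=((g<thr).*/m=((g<thr)\&(hsv[...,1]<sat)).astype(np.uint8)/; s/thr=110,/thr=140,sat=75,/' rib.py
python3 - <<'E'
from rib import *
s,im,d=pickle.load(open('pics/w1.pkl','rb'))
for t in (130,150,170):
  print(t);ribs(s,im,(285,146,340,186),thr=t,sat=256,out='pics/r2.png')
E
```

```text
[[199, 208, 213], [215, 221, 227], [241, 244, 247], [250, 252, 249], [231, 231, 230], [145, 149, 155], [124, 125, 129], [122, 126, 131], [128, 129, 131], [127, 130, 133], [119, 120, 124], [178, 182, 182], [235, 239, 238], [248, 251, 249], [248, 250, 250], [214, 218, 222], [136, 143, 153], [191, 200, 206], [203, 213, 219], [199, 209, 214], [198, 209, 214], [200, 209, 213], [201, 209, 215], [202, 210, 216], [198, 208, 215], [197, 205, 212], [199, 208, 214], [200, 208, 214], [197, 208, 213], [200, 209, 215], [185, 195, 201], [209, 214, 216], [248, 250, 250], [248, 249, 248], [237, 239, 237], [181, 185, 185], [122, 122, 126], [123, 125, 128], [126, 129, 129], [126, 128, 131], [123, 123, 126], [151, 154, 164], [216, 221, 223], [249, 251, 249], [240, 242, 244]]
130
uv [298.1 167. ] P [0.579  0.2205 0.03  ] size [np.float64(5.1), np.float64(29.3)] yaw 22.9
uv [327.6 163.9] P [0.5898 0.1942 0.03  ] size [np.float64(4.6), np.float64(29.5)] yaw 22.9
uv [296.6 146.9] P [0.5972 0.2269 0.03  ] size [np.float64(2.4), np.float64(10.8)] yaw -73.7
150
uv [288.6 182.1] P [0.5619 0.2254 0.03  ] size [n
[... 181 characters left out ...]
ze [np.float64(5.8), np.float64(29.8)] yaw 22.0
uv [327.7 163.9] P [0.5898 0.1941 0.03  ] size [np.float64(5.4), np.float64(29.9)] yaw 22.7
uv [301.6 147.9] P [0.5976 0.2221 0.03  ] size [np.float64(4.2), np.float64(32.0)] yaw -73.7
170
uv [289.  181.8] P [0.5624 0.2251 0.03  ] size [np.float64(7.3), np.float64(8.5)] yaw -73.7
uv [318.  178.6] P [0.5733 0.1989 0.03  ] size [np.float64(13.5), np.float64(41.2)] yaw -73.7
uv [298.2 167.2] P [0.5789 0.2204 0.03  ] size [np.float64(6.3), np.float64(30.3)] yaw 21.8
uv [327.6 164. ] P [0.5897 0.1941 0.03  ] size [np.float64(5.9), np.float64(30.4)] yaw 23.0
uv [301.9 153.5] P [0.5926 0.2204 0.03  ] size [np.float64(15.0), np.float64(32.4)] yaw -73.7
```

```bash
python3 -c "
from h import *
goto([.585,-.224,.16],-88.4)"
```

```text
t 2.1 pos [0.5681 0.1967 0.1758] rpy [179.93   0.   -73.52] w 92.87 F [-0.78 -0.94  0.25]
travel [0.5102 0.1289 0.0198] turn 0.1654
```

jog_arm:
  fingers: [1,1,1,1,1]
  travel:
    - [0.055,0.014,0]
    - [0.11,0.028,0]
    - [0.165,0.042,0]
    - [0.22,0.056,0]
    - [0.275,0.07,0]
  turn: [0,0,0,0,0]

```text
clock: 2.6
eef_pos: [0.5767, -0.0319, 0.1769]
orientation: [-180.0, -0.0, -73.4]
ft_force: [0.8, -0.6, 0.2]
width: 0.996
```

jog_arm:
  fingers: [1,1,1,1,1]
  travel:
    - [0.055,0.014,0.004]
    - [0.11,0.028,0.008]
    - [0.165,0.042,0.012]
    - [0.22,0.056,0.016]
    - [0.235,0.06,0.02]
  turn: [0.03,0.06,0.09,0.12,0.165]

```text
clock: 3.1
eef_pos: [0.5834, -0.2282, 0.1606]
orientation: [-179.9, -0.1, -88.6]
ft_force: [0.0, 1.0, 0.6]
width: 1.0
```

jog_arm:
  fingers: [1,1]
  travel:
    - [0,0,0]
    - [0,0,0]
  turn: [0,0]

```text
clock: 3.3
eef_pos: [0.5836, -0.2235, 0.1605]
orientation: [-180.0, 0.0, -88.3]
ft_force: [0.2, 0.5, -0.4]
width: 1.0
```

```bash
python3 -c "
from h import *
import pickle
goto([.593,-.224,.16],-88.4)
s=arm.observe();im,d=arm.get_image('wrist');pickle.dump((s,im,d),open('pics/w2.pkl','wb'));cv2.imwrite('pics/w2.png',im)
"
```

```text
t 3.3 pos [ 0.5836 -0.2235  0.1605] rpy [-1.800e+02  1.000e-02 -8.829e+01] w 92.98 F [ 0.18  0.49 -0.42]
travel [ 0.001  -0.0118  0.0006] turn 0.0012
```

View pics/w2.png

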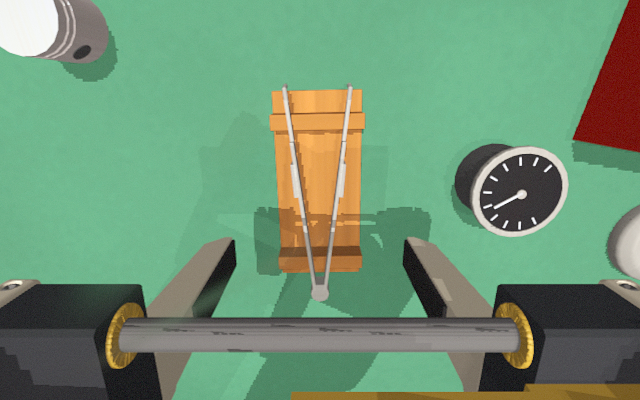

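The wrist view shows the pads near (296,180) and (340,180), the bow at (320,292), and the tips at (285,87) and (350,87). I'll zoom in.

Run:
```python
from rib import *
s,im,d=pickle.load(open('pics/w2.pkl','rb'))
cv2.imwrite('pics/z2.png',cv2.resize(im[75:215,270:365],None,fx=4,fy=4,interpolation=cv2.INTER_CUBIC))
for uv,z in(((320,292),.046),((296,180),.046),((340,180),.046),((285,86),.03),((350,86),.03)):print(uv,wray(s,uv,z).round(4))
```

```text
(320, 292) [ 0.4836 -0.2273  0.046 ]
(296, 180) [ 0.5958 -0.2029  0.046 ]
(340, 180) [ 0.5969 -0.2414  0.046 ]
(285, 86) [ 0.6738 -0.1918  0.03  ]
(350, 86) [ 0.6755 -0.2471  0.03  ]
```

View pics/z2.png

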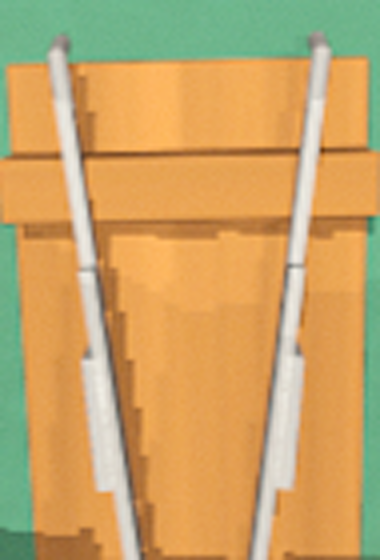

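Run:
```python
from rib import *
s,im,d=pickle.load(open('pics/w2.pkl','rb'))
a,b=wray(s,(293,181),.046),wray(s,(344.3,180.5),.046);g=(a+b)/2
bow=wray(s,(320,292),.046);tm=wray(s,(317.5,86),.022)
print(a.round(4),b.round(4),g.round(4),bow.round(4),tm.round(4))
for p in(g,tm):
  v=p-bow;print(np.linalg.norm(v[:2]),np.degrees(np.arctan2(v[1],v[0])))
yaw=np.degrees(np.arctan2(*(tm-bow)[:2][::-1]));print(yaw)
goto([g[0],g[1],.019],yaw-90)
```

```text
[ 0.5948 -0.2003  0.046 ] [ 0.5966 -0.2452  0.046 ] [ 0.5957 -0.2227  0.046 ] [ 0.4836 -0.2273  0.046 ] [ 0.6748 -0.2194  0.022 ]
0.11216323389623288 2.348463503561887
0.1913509686221026 2.3757551955855014
2.3757551955855014
t 3.35 pos [ 0.5837 -0.223   0.1606] rpy [-1.7999e+02  1.0000e-02 -8.8270e+01] w 93.27 F [ 0.58  0.51 -0.62]
travel [ 1.00e-04 -1.50e-02  1.77e-01] turn -0.0072
```

jog_arm:
  fingers: [1,1,1,1,1]
  travel:
    - [0,-0.015,0.04]
    - [0,-0.015,0.08]
    - [0,-0.015,0.12]
    - [0,-0.015,0.16]
    - [0,-0.015,0.177]
  turn: [-0.007,-0.007,-0.007,-0.007,-0.007]

```text
clock: 3.85
eef_pos: [0.5946, -0.2218, 0.0163]
orientation: [179.8, 0.1, -87.7]
ft_force: [0.1, -0.0, -0.2]
width: 0.999
```

```bash
python3 -c "
from h import *
goto([.5957,-.2227,.019],-87.62)
"
```

```text
t 3.85 pos [ 0.5946 -0.2218  0.0163] rpy [ 1.7982e+02  9.0000e-02 -8.7650e+01] w 92.95 F [ 0.07 -0.03 -0.23]
travel [ 0.0012 -0.0014 -0.0034] turn -0.0004
```

jog_arm:
  fingers: [0.6,0.5,0.45,0.4,0.4]
  travel:
    - [0.001,-0.001,-0.002]
    - [0.001,-0.001,-0.002]
    - [0.001,-0.001,-0.002]
    - [0.001,-0.001,-0.002]
    - [0.001,-0.001,-0.002]
  turn: [0,0,0,0,0]
  grip_force: 30

```text
clock: 4.35
eef_pos: [0.5967, -0.2247, 0.0211]
orientation: [-179.9, -0.0, -87.9]
ft_force: [0.0, -0.7, -0.0]
width: 0.621
```

jog_arm:
  fingers: [0.36,0.32,0.32,0.32,0.32]
  travel:
    - [0,0,0]
    - [0,0,0]
    - [0,0,0]
    - [0,0,0]
    - [0,0,0]
  turn: [0,0,0,0,0]

```text
clock: 4.85
eef_pos: [0.5966, -0.2246, 0.0206]
orientation: [-180.0, -0.0, -87.9]
ft_force: [-0.2, 1.4, 5.6]
width: 0.328
```

```bash
python3 -c "
from h import *
goto([.5957,-.2227,.019],-87.62)
"
```

```text
t 4.85 pos [ 0.5966 -0.2246  0.0206] rpy [-1.7997e+02 -1.0000e-02 -8.7860e+01] w 30.46 F [-0.22  1.4   5.59]
travel [-0.0024  0.0011  0.002 ] turn -0.0026
```

jog_arm:
  fingers: [0.32,0.32,0.32]
  travel:
    - [0,0,0]
    - [0,0,0]
    - [0,0,0]
  turn: [0,0,0]

```text
clock: 5.15
eef_pos: [0.5966, -0.2245, 0.0206]
orientation: [-180.0, -0.0, -87.9]
ft_force: [0.1, 1.3, 5.5]
width: 0.325
```

```bash
python3 -c "
from h import *
goto([.5957,-.2227,.019],-87.62)
import pickle
s=arm.observe();im,d=arm.get_image('wrist');pickle.dump((s,im,d),open('pics/w3.pkl','wb'));cv2.imwrite('pics/w3.png',im)
"
```

```text
t 5.15 pos [ 0.5966 -0.2245  0.0206] rpy [-1.7997e+02 -1.0000e-02 -8.7860e+01] w 30.22 F [0.06 1.28 5.49]
travel [-0.0023  0.001   0.0019] turn -0.0026
```

View pics/w3.png

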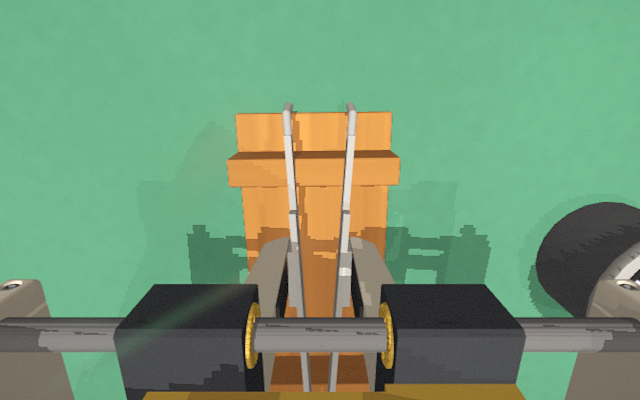

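The pads are squeezed at 30 mm and the tips show at (288,107) and (351,107). Lifting next.

jog_arm:
  fingers: [0.32,0.32,0.32,0.32,0.32]
  travel:
    - [0,0,-0.008]
    - [0,0,-0.025]
    - [0,0,-0.05]
    - [0,0,-0.08]
    - [0,0,-0.1]
  turn: [0,0,0,0,0]

```text
clock: 5.7
eef_pos: [0.5968, -0.2248, 0.1026]
orientation: [-179.9, -0.1, -87.9]
ft_force: [-0.3, -0.7, -1.7]
width: 0.322
```

jog_arm:
  fingers: [0.32,0.32]
  travel:
    - [0,0,0]
    - [0,0,0]
  turn: [0,0]

```text
clock: 5.9
eef_pos: [0.5961, -0.2244, 0.1]
orientation: [180.0, 0.0, -87.9]
ft_force: [-0.7, -0.9, -1.1]
width: 0.328
```

```bash
python3 -c "
from h import *
goto([.5957,-.2227,.019],-87.62)
import pickle
s=arm.observe();im,d=arm.get_image('wrist');pickle.dump((s,im,d),open('pics/w4.pkl','wb'))
im2,_=arm.get_image('scene')
a=cv2.resize(im[70:290,240:400],None,fx=2.5,fy=2.5,interpolation=cv2.INTER_CUBIC)
b=cv2.resize(im2[90:190,230:350],None,fx=3,fy=3,interpolation=cv2.INTER_CUBIC)
o=np.zeros((550,770,3),np.uint8);o[:,:400]=a;o[:300,405:765]=b;cv2.imwrite('pics/z4.png',o)
"
```

```text
t 5.9 pos [ 0.5961 -0.2244  0.1   ] rpy [179.99   0.   -87.86] w 30.49 F [-0.69 -0.9  -1.09]
travel [-0.0022  0.0004  0.1013] turn -0.0027
```

View pics/z4.png

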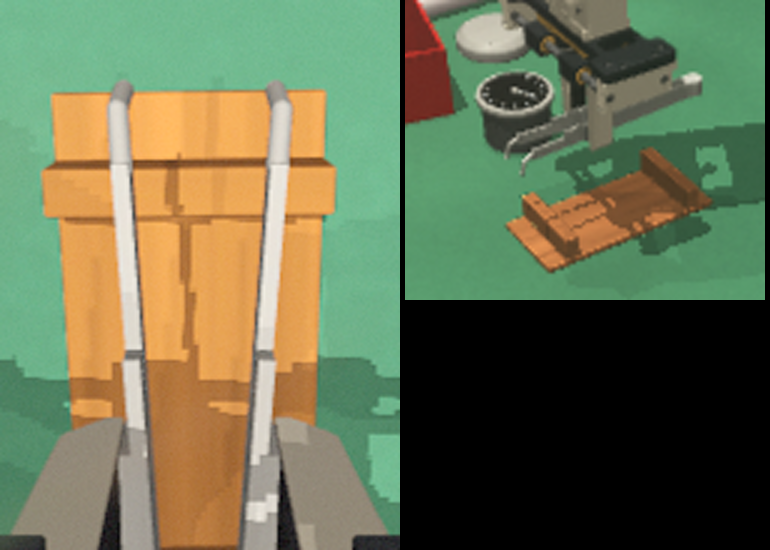

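The scene view shows the tweezers clear of the rest and level. I'll locate the tips in the tool frame.

Run:
```python
from rib import *
s,im,d=pickle.load(open('pics/w4.pkl','rb'))
c=arm.calibration("wrist");K=np.array(c["camera_matrix"]);T=np.array(c["T_tool_cam"])
cv2.imwrite('pics/z5.png',np.hstack([cv2.resize(im[95:135,275:305],None,fx=12,fy=12,interpolation=cv2.INTER_CUBIC),cv2.resize(im[95:135,335:365],None,fx=12,fy=12,interpolation=cv2.INTER_CUBIC)]))
for u0,u1 in((282,297),(343,358)):
  for v in range(100,114,2):print(v,d[v,u0:u1].round(3).tolist())
for x in(-14.2,14.2):
  for z in (-3,3):
    q=np.linalg.inv(T)@[x/1e3,-.08,z/1e3,1];p=K@q[:3];print(x,z,(p[:2]/p[2]).round(1),q[2].round(4))
```

```text
100 [0.25600001215934753, 0.2549999952316284, 0.2549999952316284, 0.25600001215934753, 0.25600001215934753, 0.2549999952316284, 0.2540000081062317, 0.25600001215934753, 0.25600001215934753, 0.2549999952316284, 0.2549999952316284, 0.25600001215934753, 0.2549999952316284, 0.25600001215934753, 0.25699999928474426]
102 [0.2549999952316284, 0.2549999952316284, 0.2549999952316284, 0.2549999952316284, 0.25600001215934753, 0.2549999952316284, 0.1589999943971634, 0.1589999943971634, 0.1589999943971634, 0.25600001215934753, 0.25600001215934753, 0.2549999952316284, 0.25600001215934753, 0.2549999952316284, 0.25600001215934753]
104 [0.2549999952316284, 0.25600001215934753, 0.25600001215934753, 0.25600001215934753, 0.1589999943971634, 0.15600000321865082, 0.15700000524520874, 0.15700000524520874, 0.15700000524520874, 0.15800000727176666, 0.1589999943971634, 0.25600001215934753, 0.25699999928474426, 0.25600001215934753, 0.25699999928474426]
106 [0.25600001215934753, 0.25699999928474426, 0.25699999928474426, 0.15700000524520874, 0.15399999916553497, 0.15399999916553497, 0.15299999713897705, 0.155000
[... 2660 characters left out ...]
5099998712539673, 0.25200000405311584, 0.15700000524520874, 0.15299999713897705, 0.15199999511241913, 0.14900000393390656, 0.14900000393390656, 0.14900000393390656, 0.14900000393390656, 0.15000000596046448, 0.15000000596046448, 0.25099998712539673, 0.25200000405311584]
112 [0.25200000405311584, 0.25200000405311584, 0.25099998712539673, 0.25200000405311584, 0.2529999911785126, 0.1509999930858612, 0.14900000393390656, 0.14900000393390656, 0.1469999998807907, 0.14900000393390656, 0.14800000190734863, 0.14800000190734863, 0.14800000190734863, 0.14800000190734863, 0.25099998712539673]
-14.2 -3 [289.3 104.4] 0.157
-14.2 3 [290.3 104.1] 0.1627
14.2 -3 [349.1 104.4] 0.157
14.2 3 [348.  104.1] 0.1627
```

View pics/z5.png

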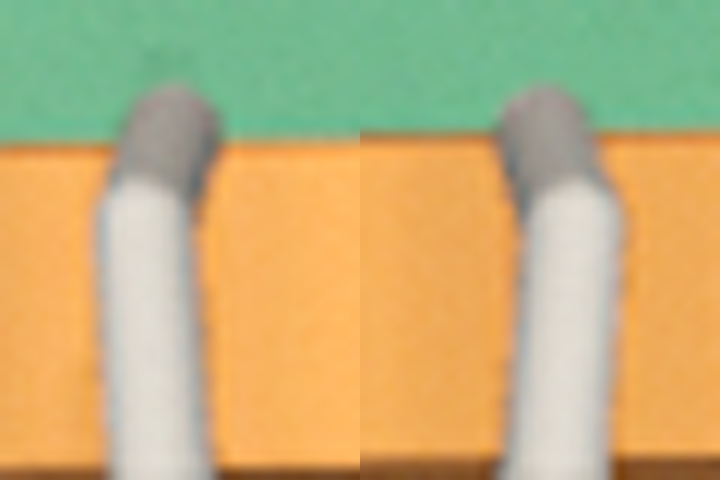

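```bash
python3 -c "
from h import *
goto([.510,.1777,.09],-67.6)"
```

```text
t 6.0 pos [ 0.5957 -0.2242  0.099 ] rpy [ 1.799e+02  5.000e-02 -8.786e+01] w 30.09 F [-0.45  0.05  0.17]
travel [-0.5061  0.0883  0.0119] turn -0.2251
```

jog_arm:
  fingers: [0.32,0.32,0.32,0.32,0.32]
  travel:
    - [-0.02,0.004,0]
    - [-0.06,0.012,0]
    - [-0.1,0.02,0]
    - [-0.14,0.028,0]
    - [-0.18,0.036,0]
  turn: [0,0,0,0,0]

```text
clock: 6.5
eef_pos: [0.5609, -0.0795, 0.0996]
orientation: [179.9, 0.0, -87.9]
ft_force: [0.2, -0.5, -0.5]
width: 0.323
```

jog_arm:
  fingers: [0.32,0.32,0.32,0.32,0.32]
  travel:
    - [-0.04,0.007,0]
    - [-0.08,0.014,0]
    - [-0.12,0.021,0]
    - [-0.16,0.028,0]
    - [-0.2,0.035,0]
  turn: [-0.03,-0.06,-0.09,-0.12,-0.15]

```text
clock: 7.0
eef_pos: [0.5268, 0.0792, 0.0997]
orientation: [179.9, 0.0, -74.2]
ft_force: [0.4, 0.5, -0.7]
width: 0.325
```

```bash
python3 -c "
from h import *
goto([.510,.1777,.09],-67.6)"
```

```text
t 7.0 pos [0.5268 0.0792 0.0997] rpy [ 1.7994e+02  2.0000e-02 -7.4230e+01] w 30.23 F [ 0.37  0.55 -0.67]
travel [-0.1242 -0.0133  0.0121] turn -0.0737
```

jog_arm:
  fingers: [0.32,0.32,0.32,0.32,0.32]
  travel:
    - [-0.035,-0.004,0]
    - [-0.07,-0.008,0]
    - [-0.1,-0.011,0.005]
    - [-0.12,-0.013,0.012]
    - [-0.12,-0.013,0.012]
  turn: [-0.02,-0.04,-0.06,-0.073,-0.073]

```text
clock: 7.5
eef_pos: [0.5109, 0.1739, 0.0895]
orientation: [179.9, 0.0, -67.6]
ft_force: [-0.5, -1.5, -1.8]
width: 0.323
```

jog_arm:
  fingers: [0.32,0.32,0.32]
  travel:
    - [0,0,0]
    - [0,0,0]
    - [0,0,0]
  turn: [0,0,0]

```text
clock: 7.8
eef_pos: [0.5126, 0.1716, 0.0907]
orientation: [-180.0, -0.0, -67.9]
ft_force: [0.8, 0.2, 0.3]
width: 0.324
```

```bash
cat > look.py <<'E'
from rib import *
n=sys.argv[1]
goto([.510,.1777,.036],-67.6)
s=arm.observe();im,d=arm.get_image('wrist');pickle.dump((s,im,d),open(f'pics/{n}.pkl','wb'))
cv2.imwrite(f'pics/{n}.png',cv2.resize(im[60:200,230:410],None,fx=4,fy=4,interpolation=cv2.INTER_CUBIC))
E
python3 look.py w6
```

```text
t 7.8 pos [0.5126 0.1716 0.0907] rpy [-1.7999e+02 -1.0000e-02 -6.7870e+01] w 30.09 F [0.84 0.16 0.3 ]
travel [-0.0082  0.0002  0.0684] turn -0.003
```

View pics/w6.png

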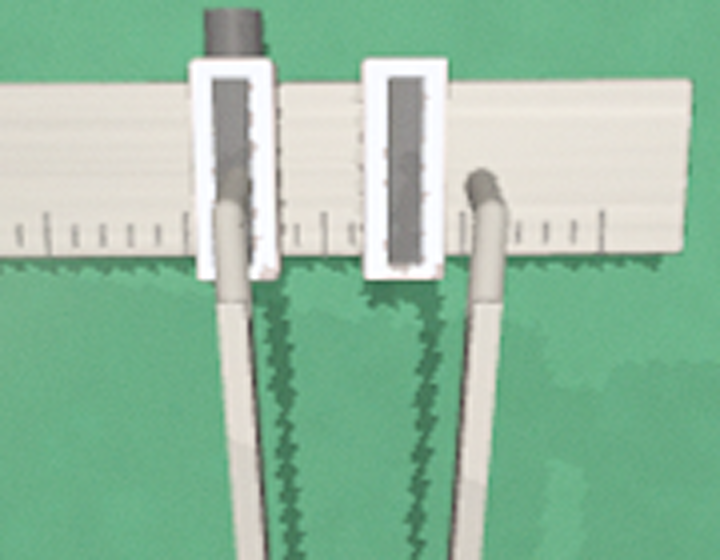

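Run:
```python
from rib import *
s,im,d=pickle.load(open('pics/w6.pkl','rb'))
ribs(s,im,(325,75,338,130),thr=160,sat=256)
ribs(s,im,(281,75,296,100),thr=160,sat=256)
# line scans: rib edges at rows 83..98 (zoom row 92..152)
g=cv2.cvtColor(im,cv2.COLOR_BGR2GRAY).astype(float)
def edges(v,u0,u1,t=185):
    r=g[v,u0:u1];i=np.where(r<t)[0];a,b=i[0],i[-1]
    L=u0+a-(t-r[a])/(r[a-1]-r[a]);R=u0+b+(t-r[b])/(r[b+1]-r[b]);return L,R
for v in (83,86,89,92,95):
    a=edges(v,280,296);b=edges(v,324,340);A=wray(s,(sum(a)/2,v),.03);B=wray(s,(sum(b)/2,v),.03)
    x=A-B;print(v,np.round(a,2),np.round(b,2),A.round(4),B.round(4),"sep",round(np.linalg.norm(x)*1e3,2),"yaw",round(np.degrees(np.arctan2(x[1],x[0]))-90,2))
```

```text
uv [330.6 102.2] P [0.5892 0.1942 0.03  ] size [np.float64(5.5), np.float64(29.3)] yaw 22.9
uv [287.5  89.5] P [0.586  0.2234 0.03  ] size [np.float64(5.8), np.float64(12.4)] yaw 22.7
83 [282.49 291.68] [326.43 335.41] [0.5896 0.225  0.03  ] [0.6004 0.1986 0.03  ] sep 28.44 yaw 22.12
86 [282.62 291.58] [326.44 335.38] [0.5879 0.2243 0.03  ] [0.5987 0.1979 0.03  ] sep 28.5 yaw 22.12
89 [282.7  292.23] [326.41 335.13] [0.5863 0.2235 0.03  ] [0.5969 0.1973 0.03  ] sep 28.24 yaw 22.12
92 [283.02 291.75] [326.43 335.16] [0.5845 0.2229 0.03  ] [0.5952 0.1966 0.03  ] sep 28.39 yaw 22.12
95 [283.04 292.41] [326.42 335.13] [0.5828 0.222  0.03  ] [0.5935 0.1959 0.03  ] sep 28.22 yaw 22.12
```

```bash
python3 -c "
from h import *
goto([.5096,.1777,.055],-67.5)"
```

```text
t 7.85 pos [0.5126 0.1717 0.0907] rpy [-179.99   -0.    -67.86] w 29.96 F [0.54 0.02 0.  ]
travel [-0.0084  0.0006  0.0447] turn -0.004
```

jog_arm:
  fingers: [0.32,0.32,0.32,0.32,0.32]
  travel:
    - [-0.005,0,0.01]
    - [-0.008,0,0.022]
    - [-0.008,0,0.034]
    - [-0.008,0,0.044]
    - [-0.008,0,0.044]
  turn: [-0.004,-0.004,-0.004,-0.004,-0.004]

```text
clock: 8.35
eef_pos: [0.5092, 0.1781, 0.054]
orientation: [179.9, 0.0, -67.4]
ft_force: [0.1, 0.5, -0.5]
width: 0.321
```

jog_arm:
  fingers: [0.32,0.32,0.32]
  travel:
    - [0,0,0]
    - [0,0,0]
    - [0,0,0]
  turn: [0,0,0]

```text
clock: 8.65
eef_pos: [0.5102, 0.1784, 0.0558]
orientation: [-180.0, -0.0, -67.4]
ft_force: [0.9, 0.6, -0.3]
width: 0.32
```

```bash
python3 look.py w7
python3 - <<'E'
from rib import *
s,im,d=pickle.load(open('pics/w7.pkl','rb'))
F=np.array([.5893,.1942,.03]);S=np.array([.5784,.2204,.03])
print("pred ribs",wproj(s,F),wproj(s,S))
# predicted tip px and the px of rib centre raised to tip height
T=pose_T(s)
for x in(-.0142,.0142):
  P=(T@[x+.0008,-.08,.001,1])[:3];print("tip pred",P.round(4),wproj(s,P))
E
```

```text
t 8.65 pos [0.5102 0.1784 0.0558] rpy [-179.96   -0.    -67.43] w 29.77 F [ 0.92  0.55 -0.32]
travel [0.0007 0.0006 0.0247] turn 0.0018
pred ribs [346.60113341 104.38989136] [295.85679167 104.42325363]
tip pred [0.5789 0.2215 0.0548] [290.84988376 104.06457033]
tip pred [0.5898 0.1952 0.0548] [349.2042372  104.05071584]
```

View pics/w7.png

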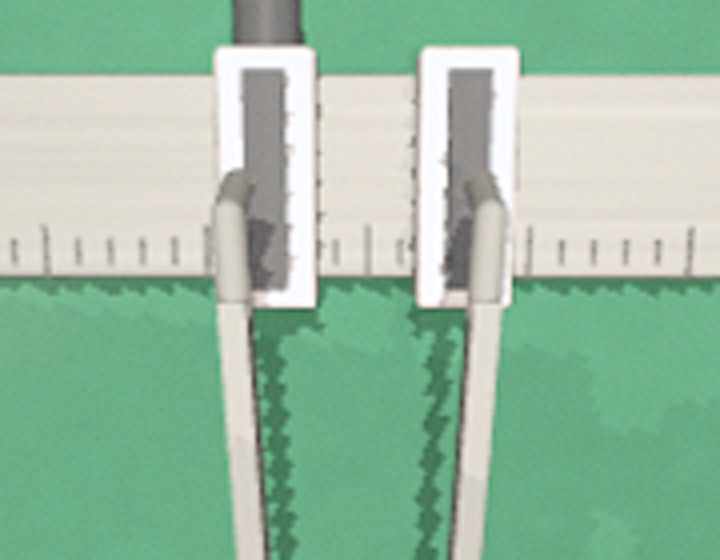

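jog_arm:
  fingers: [0.32,0.32,0.32,0.32,0.32]
  travel:
    - [0.001,0,0.006]
    - [0.001,0,0.012]
    - [0.001,0,0.018]
    - [0.001,0,0.022]
    - [0.001,0,0.022]
  turn: [0,0,0,0,0]

```text
clock: 9.2
eef_pos: [0.5099, 0.1775, 0.0372]
orientation: [179.9, 0.0, -67.4]
ft_force: [0.4, -0.4, -0.4]
width: 0.326
```

jog_arm:
  fingers: [0.32,0.32,0.32]
  travel:
    - [0,0,0]
    - [0,0,0]
    - [0,0,0]
  turn: [0,0,0]

```text
clock: 9.5
eef_pos: [0.5104, 0.1776, 0.038]
orientation: [-180.0, -0.0, -67.4]
ft_force: [0.1, 1.3, 0.3]
width: 0.321
```

```bash
python3 look.py w8
python3 - <<'E'
from rib import *
s,im,d=pickle.load(open('pics/w8.pkl','rb'))
for v in range(84,116,2):print(v,(d[v,280:302]*1e3).round().astype(int).tolist(),(d[v,340:362]*1e3).round().astype(int).tolist())
E
```

```text
t 9.5 pos [0.5104 0.1776 0.038 ] rpy [-179.98   -0.    -67.43] w 29.88 F [0.15 1.27 0.26]
travel [-0.0002  0.0004  0.0025] turn 0.0019
84 [169, 168, 169, 169, 168, 168, 165, 165, 165, 165, 165, 166, 166, 165, 165, 165, 166, 166, 167, 169, 168, 169] [169, 168, 169, 166, 165, 165, 164, 165, 165, 165, 165, 164, 164, 165, 164, 164, 168, 168, 167, 168, 168, 168]
86 [169, 169, 169, 170, 169, 168, 164, 165, 166, 165, 165, 165, 166, 165, 165, 166, 165, 165, 168, 170, 168, 167] [169, 168, 169, 166, 165, 165, 166, 165, 165, 166, 165, 164, 165, 164, 166, 165, 169, 169, 169, 169, 169, 169]
88 [170, 169, 169, 170, 169, 169, 165, 164, 167, 166, 165, 165, 167, 165, 165, 166, 165, 166, 167, 169, 168, 169] [169, 168, 169, 164, 165, 165, 164, 166, 166, 166, 166, 165, 165, 165, 165, 166, 168, 169, 169, 170, 169, 170]
90 [169, 168, 169, 168, 169, 168, 166, 166, 165, 166, 166, 166, 166, 166, 165, 166, 166, 166, 168, 169, 171, 169] [169, 170, 169, 167, 165, 166, 165, 165, 166, 165, 165, 165, 165, 165, 165, 169, 169, 170, 169, 170, 170, 169]
92 [168, 171, 171, 169, 171, 170, 166, 167, 166, 164, 165, 166, 1
[... 1936 characters left out ...]
172, 173, 171, 173, 172]
110 [171, 173, 173, 173, 150, 148, 148, 148, 148, 149, 151, 151, 153, 169, 169, 169, 169, 168, 169, 173, 173, 173] [172, 172, 172, 169, 170, 168, 169, 157, 153, 151, 150, 150, 149, 149, 149, 149, 152, 173, 173, 172, 173, 186]
112 [172, 173, 172, 149, 148, 149, 148, 149, 149, 149, 149, 150, 169, 169, 168, 168, 168, 169, 169, 173, 172, 172] [173, 173, 173, 168, 170, 168, 169, 169, 152, 149, 149, 148, 148, 148, 148, 148, 149, 172, 173, 174, 172, 187]
114 [173, 173, 173, 149, 149, 149, 148, 147, 148, 148, 149, 149, 169, 169, 170, 168, 168, 169, 168, 173, 173, 173] [173, 173, 172, 169, 170, 170, 0, 169, 169, 149, 148, 148, 148, 148, 148, 147, 149, 150, 172, 172, 172, 187]
```

View pics/w8.png

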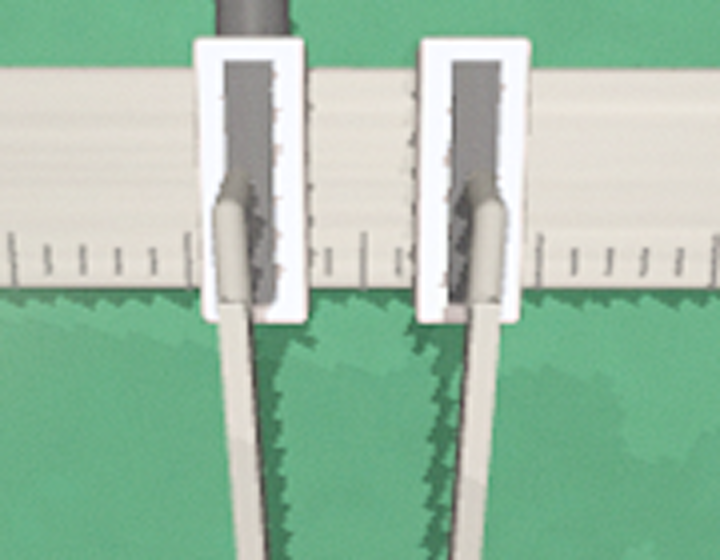

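Both tips sit over the ribs, at about (289,105) and (350,105), with the rib lines at u = 292 and 349. Depth readings put the clearance at about 6–7 mm. The tips look roughly 0.6 mm too wide and off by 0.6 mm sideways, so I'll correct slightly.

jog_arm:
  fingers: [0.316,0.316,0.316,0.316,0.316]
  travel:
    - [0.0007,0,0.0012]
    - [0.0007,0,0.0012]
    - [0.0007,0,0.0012]
    - [0.0007,0,0.0012]
    - [0.0007,0,0.0012]
  turn: [0,0,0,0,0]

```text
clock: 10.05
eef_pos: [0.5105, 0.1771, 0.0369]
orientation: [-180.0, -0.0, -67.4]
ft_force: [0.0, 0.1, -1.4]
width: 0.319
```

jog_arm:
  fingers: [0.316,0.316,0.316,0.316,0.316]
  travel:
    - [0,0,0]
    - [0,0,0]
    - [0,0,0]
    - [0,0,0]
    - [0,0,0]
  turn: [0,0,0,0,0]

```text
clock: 10.55
eef_pos: [0.5105, 0.1771, 0.0369]
orientation: [180.0, -0.0, -67.4]
ft_force: [0.2, -0.1, -0.2]
width: 0.32
```

```bash
python3 look.py w9
python3 - <<'E'
from rib import *
s,im,d=pickle.load(open('pics/w9.pkl','rb'))
for v in range(98,112,2):print(v,(d[v,280:302]*1e3).round().astype(int).tolist(),(d[v,340:362]*1e3).round().astype(int).tolist())
g=cv2.cvtColor(im,cv2.COLOR_BGR2GRAY).astype(float)
def edges(v,u0,u1,t=185):
    r=g[v,u0:u1];i=np.where(r<t)[0];a,b=i[0],i[-1]
    return u0+a-(t-r[a])/(r[a-1]-r[a]),u0+b+(t-r[b])/(r[b+1]-r[b])
for v in (78,82,86,90,94):
    a=sum(edges(v,281,302))/2;b=sum(edges(v,340,360))/2;A=wray(s,(a,v),.03);B=wray(s,(b,v),.03);print(v,round(a,2),round(b,2),"sep",round(np.linalg.norm(A-B)*1e3,2),((A+B)/2).round(4))
# spacing of tips: inner depth edges, and side view
ims,ds=arm.get_image("scene");cv2.imwrite("pics/s9.png",cv2.resize(ims[180:300,330:470],None,fx=5,fy=5,interpolation=cv2.INTER_CUBIC))
E
```

```text
t 10.55 pos [0.5105 0.1771 0.0369] rpy [180.    -0.   -67.43] w 29.76 F [ 0.24 -0.15 -0.22]
travel [-0.0009  0.0003  0.0011] turn 0.0019
98 [168, 170, 169, 169, 169, 166, 165, 167, 166, 165, 166, 165, 166, 166, 166, 165, 166, 169, 170, 169, 170, 170] [169, 170, 167, 164, 166, 166, 167, 164, 166, 166, 165, 166, 166, 166, 169, 170, 169, 170, 169, 168, 168, 183]
100 [170, 169, 169, 169, 170, 166, 165, 166, 166, 166, 166, 166, 165, 166, 166, 167, 166, 167, 170, 170, 169, 169] [169, 170, 166, 167, 166, 166, 166, 167, 166, 166, 167, 165, 166, 167, 171, 170, 169, 169, 170, 171, 171, 183]
102 [0, 171, 171, 171, 171, 166, 166, 166, 166, 161, 160, 160, 166, 167, 166, 167, 165, 168, 171, 171, 170, 170] [169, 169, 166, 166, 166, 166, 166, 166, 165, 159, 161, 167, 167, 167, 170, 172, 170, 170, 170, 169, 171, 182]
104 [170, 169, 170, 171, 171, 168, 167, 158, 157, 157, 156, 157, 158, 160, 166, 166, 166, 168, 172, 170, 170, 169] [171, 171, 167, 166, 167, 167, 161, 160, 158, 157, 157, 156, 158, 161, 170, 170, 170, 171, 170, 170, 171, 183]
106 [171, 171, 171, 171, 170, 166, 156, 154, 153, 154, 155, 15
[... 159 characters left out ...]
183]
108 [170, 170, 171, 172, 170, 153, 151, 151, 150, 152, 152, 152, 154, 157, 167, 168, 167, 168, 171, 171, 171, 170] [171, 172, 168, 167, 168, 167, 159, 155, 154, 151, 151, 151, 152, 151, 154, 171, 170, 172, 171, 170, 171, 184]
110 [171, 172, 172, 172, 171, 149, 149, 148, 149, 150, 149, 151, 152, 154, 168, 167, 167, 168, 172, 172, 173, 172] [0, 172, 167, 167, 166, 167, 168, 155, 152, 150, 148, 149, 0, 149, 148, 151, 172, 171, 171, 171, 173, 184]
78 290.4 347.56 sep 28.16 [0.5957 0.2122 0.03  ]
82 290.18 347.61 sep 28.39 [0.594  0.2115 0.03  ]
86 290.77 347.38 sep 28.08 [0.5923 0.2107 0.03  ]
90 290.55 347.38 sep 28.29 [0.5905 0.21   0.03  ]
94 290.51 347.38 sep 28.4 [0.5888 0.2093 0.03  ]
```

View pics/w9.png

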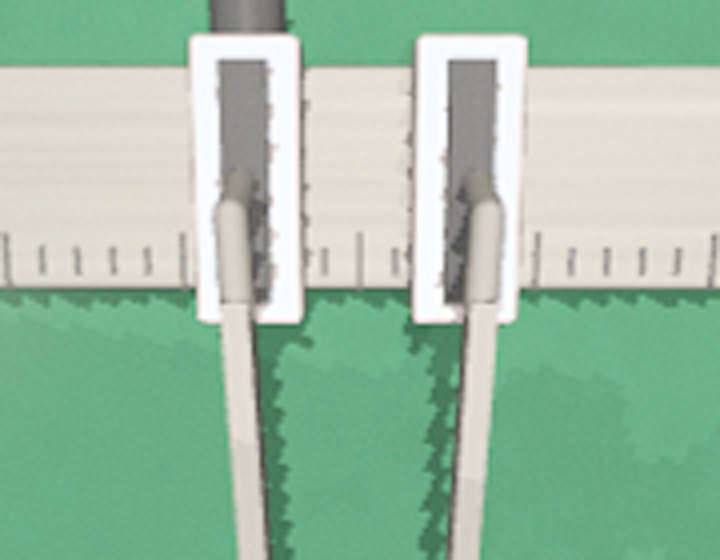

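View pics/s9.png

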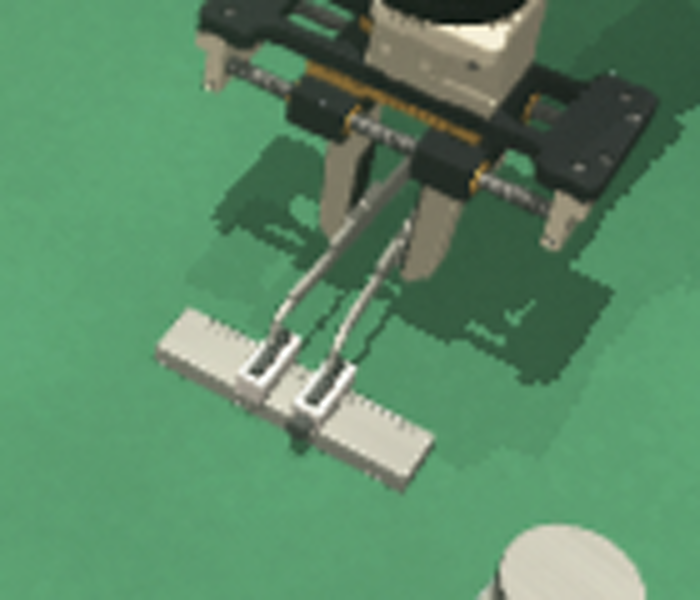

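The tips are centred over the ribs, at u ≈ 290 and 349.5 against rib lines at 290.5 and 347.4. Tip spacing is about 28.9 mm against 28.3 mm for the ribs, and clearance is about 5 mm. The contact force is near zero, so I'm handing in.

```bash
python3 -c "
from h import *
s=arm.observe();print(s['clock'],s['width']*93,s['ft_force'].round(2),s['eef_pos'].round(4))
print(arm.close_job())"
```

```text
10.65 29.855328293960326 [ 0.66 -0.59 -0.96] [0.5105 0.1771 0.0369]
the job is handed in; nothing more can be done
None
```

I lifted the tweezers off the rest, squeezed them to about 29.8 mm over the pads, and handed the job in still holding them over the gauge ribs. The clock read 10.65 s of the 38 s allowed.

| Last check | Result |
|---|---|
| Tip spacing from the wrist camera | about 28.9 mm |
| Rib spacing from the wrist camera | about 28.3 mm (28.4 mm in the first looks), so the sliding block had not moved measurably |
| Offset of the tip pair from the rib pair, sideways | about 0.2 mm |
| Tip position along the ribs | within about 1 mm of the rib centres |
| Clearance above the ribs, from depth readings | about 5 mm |
| Wrist force | within about 1.3 N, consistent with no contact |

**Disagreement:** the tip-spacing formula, with the measured opening, gives about 28 mm, while the camera gives about 28.9 mm. The target lies between the two, so I made no further correction.

I did not re-measure the piston, instrument and jar at the end; no move was planned to touch them.

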